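Fit the arbor spacer, then try the wheel case and hold it open

ROBOT

A 6-joint arm with a two-finger parallel gripper is mounted at the origin on the work surface. World frame = base frame: x ahead of the robot, y to its left, z up, the work surface at z = 0. Lengths are in m, angles in rad, forces in N, time in s.
With the tool pointing down it reaches from about 0.35 to 0.975 m from the base axis. Payload 4.9 kg.
Tool frame: the origin (TCP) lies midway between the tips of the shut fingers; the grasp point (between the pads) lies 19 mm behind it; z points along the fingers, y is the line along which they close (so a half turn about z gives the same grasp; the last joint's range is limited). The gripper opens to 85 mm and grips with 20 to 120 N. Pads are 22 mm wide; open, the fingers measure 114 mm over their backs; the gripper's body (76 mm by 85 mm) begins 54 mm behind the grasp point. The pads swing forward as they close: fully open they stand 13 mm farther back than shut.
Start: joints at [-1.258, 0.053, 1.613, -0, 1.476, -0.119], TCP at [0.262, -0.568, 0.231] pointing down, gripper open.
Joint ranges: [-3.01, 3.01], [-1.01, 2.22], [0.06, 2.58], [-1.02, 4.17], [0.09, 2.62], [-3.14, 3.14]. Speed limits (rad/s): [2.57, 2.57, 3.14, 3.14, 3.14, 3.14].

INTERFACE

Orientations are given as a unit quaternion [w, x, y, z].
In Python, from plant import state, grab_frame, job_done, cut_out, place_of gives the robot as it stands.
- The arm moves only by the tool jog_arm, never from a script. Its argument "motion" is text: rows parted by semicolons, each of 7 numbers parted by spaces: the opening in per cent of the stroke, from 0 (shut) to 100 (fully open), then the shift along the tool's x, y, z as a fraction of full scale, then the turn, a rotation vector about the tool's x, y, z as a fraction of full scale. A call has exactly 5 rows; each row is the pose to reach, as a shift and turn from the pose commanded when the call began, along the tool's axes at that moment; what a row does not reach only later rows make up. Full scale, the value 1, is 50 cm for a shift and 1.5 rad for a turn. A row lasts 1/8 s, in which the tool goes at most 62.5 mm and 10.7 degrees, less where a joint would pass 70% of its speed; a pose out of reach is approached as far as the arm can. A call with a number of a shift or a turn outside -1 to 1 is refused whole. A call with a gripper value outside its range is refused whole. The fingers move at their own pace and stop on an object; the grip force is fixed at half the most. Time passes only in rows, so rows that repeat a pose let the fingers close, or fill a call up. It gives the time, the measured TCP pose, the force, the opening and the grip force at its end, in the units of the state.
- state(): the state, without advancing time (a new reading comes with each control period).
- grab_frame(name): name is "scene" or "top" or "wrist"; returns a dict with "color" (384x512x3 uint8, red, green, blue), "range_z" (384x512 float32, m along the optical axis (not along the pixel's ray), 0 where there is no reading), "intrinsics" (3x3 intrinsics, pixels), "k1" (the pictures are not rectified: a ray, as slopes to the right and down, at radius r is drawn at 1 + k1 r^2 times it, then the intrinsics apply), "world_from_camera" (4x4, takes a point from camera to world coordinates). Camera axes: x right, y up, looking along -z (the intrinsics and any distortion apply to the point x, -y, -z); pixel columns grow to the right and rows downward; lengths in m; the calibration is good to about 2 mm. A picture is of the moment at which its call begins.
- job_done(): hands the job in; it is judged then, once.
Trained networks look in the newest picture that a camera, given by its name, has taken for a name from the list of things; names that differ only in an ending like _2 or _b are one class to them, and where a whole thing is asked for, a point or a joint stands for the part that bears it (a point fixed in the world has none). Each returns a list of dicts, best first, with "p" (0 to 1); they miss things now and then, are a little off and sometimes report something else, mostly with a low value. They report only what shows in the picture. A call takes as long as a camera call. They do not tell look-alikes from the thing itself.
- cut_out(camera, thing): "pixels" (384x512 bool, what is visible of it).
- place_of(camera, thing): "at" ([x, y, z] in m, in world coordinates, good to about 4 mm: a listed point, or the origin of a listed thing).
The state is a dict: "time": time; "joint_pos": joint angles; "joint_vel": joint speeds; "joint_efforts": joint torques, N m; "tool_pos": TCP position; "tool_rot": TCP orientation; "contact_force": force on the tool from outside, world axes, zero at the start; "ft_torque": the same for the moment, N m; "gripper_width": opening from 0.0 (shut) to 1.0 (fully open); "grasp_force": force on a finger pad.
Only numpy, scipy, OpenCV 4.12 (cv2) and the standard library are available. Lean on these libraries where they do the work, as an engineer would, in place of code of your own. Each camera call takes 0.05 s, during which the arm holds its last target. There are 200 camera calls.

TASK

We are setting up the grinding arbor: take the spacer sleeve (the tallest of the loose steel rings) and slip it over the upright spindle until it sits fully home on the shoulder. Then lift at the handle of the grey wheel case to learn whether its lid is caught, before you touch the thumb slide on its front; if it is caught, let the lid down and push the slide across to the other end of its slot to free it. Raise the lid about half-way to upright (some 45 degrees) and finish there with the gripper still holding it open, so that I can take out a wheel; leave everything else on the bench where it is.

Things in the scene. Friction and masses are not known exactly. Their poses are not given: they have to be found in the camera images.
- spacer_center (a point): centre (half-way up, on the axis) of the loose spacer sleeve: plain steel ring, outside diameter 46 mm, bore 24 mm, 32 mm tall, 0.16 kg, standing upright on the bench at the start. Its z axis is the sleeve's axis. Two other plain steel rings lie about (a flat washer and a small bush); the spacer is the tallest of the three
- arbor_shoulder (a point): point on the spindle axis of the fixed arbor stand at the top of its shoulder, 50 mm above the bench. The stand: base disc 110 mm across and 20 mm high, then a round shoulder of 38 mm diameter up to 50 mm, then the upright spindle of 20 mm diameter up to 100 mm with a 5 mm chamfer at its top. A spacer fully home has its underside on the shoulder, so its centre is 16 mm above this point
- case: the grey steel wheel case, fixed to the bench: box 180 mm (x) by 220 mm (y) by 100 mm high; origin at the centre of its underside, x axis pointing from its front (the side nearest the robot, with the slide) to its hinge side, y along its front. The 6 mm lid lies on top (to 106 mm). A catch housing 40 mm (x) by 100 mm (y), 98 mm high, stands against the front wall, centred at x -110, y -49 mm
- case_hinge (a point): middle of the lid's hinge line, at case x +90, y 0, 100 mm up; the hinge line runs along the case's y axis
- lid_handle (a point): middle of the lid handle's grip: a round steel bar of 12 mm diameter along the case's y axis, 100 mm long between two posts that stand on the lid, its centre line 40 mm above the lid's top; with the lid shut it is at case x -45, y 0, 146 mm up, i.e. 135 mm from the hinge line towards the front and 46 mm above it. It moves with the lid
- lid (a joint): opening angle of the lid in rad: 0 shut, grows as the handle rises and swings back over the hinge; stop at 1.25. Its 0.42 kg makes it fall shut when let go from any angle. When the inner catch (hidden, not seen from outside) holds it, it lifts with a rattle of only about 0.035 rad (6 mm at the front edge) and then stops hard; when free it rises with about 3 N at the handle
- catch_knob (a point): grip point of the thumb slide: upright steel pin of 14 mm diameter on the catch housing, pin top 142 mm above the bench, this point 129 mm above it; at the start at case x -112, y about -77 mm. It slides along the case's y axis only
- catch (a joint): travel of the thumb slide in m: starts near 0, grows towards the case's +y, stop at 0.032. It takes about 2 N (plus a little more when it meets the hidden tongue), and stays where it is left. Its position does not show whether the lid is caught: it pushes a separate hidden tongue, which is surely clear of the lid, and stays clear, once the slide has been at its far end (over 0.028). Do not push it while pulling the lid up
- washer: bystander: flat loose steel washer, 60 mm across, 10 mm thick, origin at the centre of its underside
- bush: bystander: small loose steel bush, 28 mm across, 22 mm tall, origin at the centre of its underside
- paddle: bystander: 70 mm square dark wooden paddle, 18 mm thick, with a round handle
- jar: bystander: amber glass jar with a steel cap, 60 mm across, 100 mm tall, origin at the centre of its underside
- brush: bystander: brush lying to the left of the case
- tin: bystander: open aluminium cup, 68 mm across, 80 mm tall, origin at the centre of its underside
Mind the look-alikes: they are no part of the job. Leave any blue or turquoise look-alike of the part that bears arbor_shoulder alone.

How it is judged:
By the outcome, as a careful person would: the job done as asked, in the order asked, and still so for the second after the job is handed in, while the arm keeps its last pose, push and grip.
It also fails if it takes over 67 s, if anything falls off the work surface, if the arm or the gripper's body presses on something with over 40 N, if the wrist force passes 120 N, or if a joint passes its speed limit or range.

## Working session

There is one attempt and no reset: what is moved stays moved. The work goes in short steps, Python scripts to look and compute and a tool call to move; the robot and the scene stay as the last step left them, time stands still between calls to the robot, and variables do not carry over. Pictures are saved under pics/ and viewed, at most 10 in all, crops included, and the job is handed in when it is done.

Besides the shell and the picture viewer there is one more tool, called by a JSON object that holds its "name" and its "arguments". jog_arm: Moves the arm, as the interface text tells. Shift numbers are shares of 50 cm and turn numbers shares of 1.5 rad, none past 1 either way. Its arguments: {"type":"object","properties":{"motion":{"type":"string"}},"required":["motion"]}

```bash
mkdir -p pics; cat > look.py <<'E'
from plant import *
import cv2,numpy as np
def save(f,n): cv2.imwrite('pics/'+n+'.png',f['color'][:,:,::-1])
E
python3 - <<'E'
from look import *
for c in ['scene','top']:
    f=grab_frame(c); save(f,c+'0')
    for t in ['spacer_center','arbor_shoulder','case','case_hinge','lid_handle','catch_knob','washer','bush','jar','tin','paddle','brush']:
        print(c,t,[(np.round(d['at'],3).tolist(),round(d['p'],2)) for d in place_of(c,t)])
s=state();print(s['time'],s['tool_pos'],s['tool_rot'],s['contact_force'])
E
python3 -c "
import cv2,numpy as np
a=cv2.imread('pics/scene0.png');b=cv2.imread('pics/top0.png')
cv2.imwrite('pics/both.png',cv2.resize(np.vstack([a,b]),(400,600)))"
```

```text
scene spacer_center [([0.425, -0.394, 0.013], 0.78), ([0.596, 0.171, 0.002], 0.46)]
scene arbor_shoulder [([0.317, -0.206, 0.048], 0.96), ([0.587, -0.358, 0.052], 0.82)]
scene case [([0.596, 0.171, 0.0], 0.67)]
scene case_hinge [([0.683, 0.168, 0.102], 0.61)]
scene lid_handle [([0.548, 0.176, 0.149], 0.96)]
scene catch_knob [([0.481, 0.104, 0.129], 0.55)]
scene washer [([0.463, -0.253, -0.003], 0.53)]
scene bush [([0.587, -0.247, 0.001], 0.59)]
scene jar [([0.732, -0.29, -0.001], 0.68)]
scene tin [([0.414, -0.076, 0.004], 0.68), ([0.548, 0.172, 0.147], 0.16)]
scene paddle [([0.804, -0.146, 0.001], 0.85)]
scene brush [([0.466, 0.518, -0.001], 0.8)]
top spacer_center [([0.43, -0.394, 0.016], 0.65)]
top arbor_shoulder [([0.588, -0.363, 0.051], 0.88), ([0.633, -0.11, 0.053], 0.69), ([0.318, -0.209, 0.047], 0.55)]
top case [([0.593, 0.174, 0.004], 0.82)]
top case_hinge [([0.682, 0.171, 0.099], 0.67)]
top lid_handle [([0.547, 0.172, 0.148], 0.66)]
top catch_knob [([0.479, 0.101, 0.13], 0.47)]
top washer [([0.463, -0.252, -0.0], 0.48), ([0.459, 0.514, -0.005], 0.28)]
top bush [([0.585, -0.251, -0.002], 0.48)]
top jar [([0.732, -0.293, 0.002], 0.78), ([0.462, 0.514, -0.0], 0.57)]
top tin [([0.42, -0.076, 0.0], 0.62)]
top paddle [([0.801, -0.143, 0.0], 0.62)]
top brush [([0.596, 0.174, 0.002], 0.73), ([0.462, 0.517, -0.0], 0.67)]
1.3 [ 0.26156589 -0.56762772  0.23131449] [1.45362507e-05 9.76780342e-01 2.14243232e-01 7.87649348e-06] [-0.43967246  0.66175609 -0.15527179]
```

View pics/scene0.png

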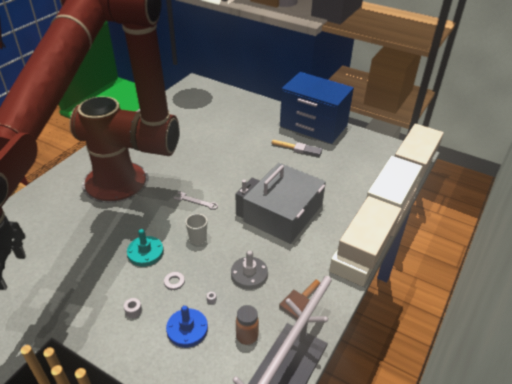

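View pics/top0.png

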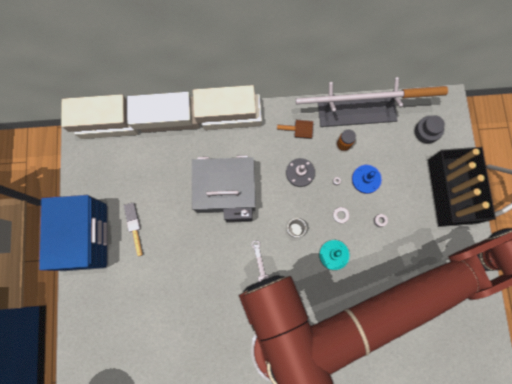

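The grey arbor is at top-view pixel (301,172). The turquoise (335,254) and blue (367,179) stands are look-alikes. The spacer is at (381,220), and the case is at (224,185) with its slide at (238,213). Next I refine these positions from depth.

```bash
cat >> look.py <<'E'
def cloud(f):
    K=f['intrinsics'];z=f['range_z'].astype(float);h,w=z.shape
    v,u=np.mgrid[:h,:w]
    p=cv2.undistortPoints(np.stack([u,v],-1).reshape(-1,1,2).astype(np.float64),K,np.array([f['k1'],0,0,0.])).reshape(h,w,2)
    P=np.stack([p[...,0]*z,-p[...,1]*z,-z],-1)
    T=f['world_from_camera'];W=P@T[:3,:3].T+T[:3,3]
    W[z==0]=np.nan
    return W
def near(W,c,r,z0,z1):
    m=(np.hypot(W[...,0]-c[0],W[...,1]-c[1])<r)&(W[...,2]>z0)&(W[...,2]<z1)
    return W[m]
def circ(P):
    A=np.c_[2*P[:,:2],np.ones(len(P))];s=np.linalg.lstsq(A,(P[:,:2]**2).sum(1),rcond=None)[0]
    return s[:2],np.sqrt(s[2]+s[:2]@s[:2])
E
python3 - <<'E'
from look import *
def r(x): return np.round(x,4).tolist()
for c in ['top','scene']:
    f=grab_frame(c);W=cloud(f);print(c,'cam',r(f['world_from_camera'][:3,3]))
    def st(n,P): print(n,len(P), r(np.median(P,0)) if len(P) else '', r((P.min(0)+P.max(0))/2) if len(P) else '', r(np.ptp(P,axis=0)) if len(P) else '')
    st('spacer top',near(W,(.428,-.394),.035,.027,.04))
    st('spacer all',near(W,(.428,-.394),.035,.006,.04))
    st('spindle top',near(W,(.633,-.11),.03,.09,.11))
    st('spindle',near(W,(.633,-.11),.03,.06,.11))
    st('shoulder',near(W,(.633,-.11),.03,.044,.056))
    st('base',near(W,(.633,-.11),.075,.014,.026))
    st('knob',near(W,(.48,.102),.02,.12,.15))
    H=near(W,(.547,.172),.07,.13,.16); st('handle',H)
    d=np.linalg.svd(H[:,:2]-H[:,:2].mean(0),full_matrices=False)[2][0]; print('handle yaw(y-axis)',r(np.arctan2(-d[0]*np.sign(d[1]),abs(d[1]))))
    L=near(W,(.594,.173),.17,.102,.112); rr=cv2.minAreaRect((L[:,:2]*1000).astype(np.float32)); print('lid',rr)
    for t in ['spacer_center','arbor_shoulder','catch_knob']:
        for k in cut_out(c,t):
            m=k['pixels'];P=W[m];P=P[~np.isnan(P[:,0])]
            print(t,round(k['p'],2),m.sum(),r(np.median(P,0)),r((P.min(0)+P.max(0))/2))
print(state()['time'])
E
```

```text
top cam [0.2468, 0.0618, 1.6088]
spacer top 77 [0.4265, -0.3947, 0.0319] [0.4277, -0.3917, 0.0336] [0.0412, 0.0437, 0.0124]
spacer all 130 [0.4274, -0.3917, 0.0291] [0.4293, -0.3921, 0.0229] [0.0539, 0.0445, 0.0337]
spindle top 24 [0.6312, -0.1143, 0.0974] [0.6317, -0.116, 0.0969] [0.0202, 0.0181, 0.0111]
spindle 36 [0.629, -0.114, 0.0935] [0.6317, -0.1156, 0.0829] [0.0202, 0.0189, 0.039]
shoulder 45 [0.6252, -0.1094, 0.0512] [0.6322, -0.1164, 0.0505] [0.0365, 0.0355, 0.011]
base 482 [0.6262, -0.1133, 0.0198] [0.632, -0.1154, 0.0199] [0.108, 0.109, 0.0118]
knob 15 [0.4782, 0.1002, 0.1409] [0.477, 0.1012, 0.1365] [0.0102, 0.0107, 0.0138]
handle 114 [0.547, 0.1771, 0.1494] [0.5478, 0.172, 0.1434] [0.0172, 0.1065, 0.0265]
handle yaw(y-axis) -0.0465
lid ((577.5291137695312, 171.933349609375), (222.0780792236328, 225.47792053222656), 88.0601577758789)
spacer_center 0.49 133 [0.4274, -0.3901, 0.0291] [0.4286, -0.3917, 0.0204]
spacer_center 0.31 422 [0.4869, 0.5143, 0.0176] [0.4637, 0.5218, 0.0119]
spacer_center 0.24 625 [0.6265, -0.1139, 0.0204] [0.6325, -0.1162, 0.0503]
arbor_shoulder 0.9
[... 883 characters left out ...]
986, 0.1345] [0.0115, 0.0131, 0.0227]
handle 115 [0.55, 0.1656, 0.151] [0.5488, 0.1724, 0.1449] [0.0158, 0.115, 0.0297]
handle yaw(y-axis) -0.0403
lid ((579.7369384765625, 172.12255859375), (229.43397521972656, 223.51165771484375), 88.52472686767578)
spacer_center 0.77 276 [0.4327, -0.3939, 0.0295] [0.4304, -0.3927, 0.0197]
arbor_shoulder 0.95 992 [0.6408, -0.1265, 0.0215] [0.6349, -0.109, 0.0505]
arbor_shoulder 0.77 1351 [0.5981, -0.3712, 0.0214] [0.5884, -0.3562, 0.0502]
arbor_shoulder 0.75 927 [0.3264, -0.2198, 0.0217] [0.312, -0.2099, 0.0512]
arbor_shoulder 0.41 786 [0.7434, -0.3091, 0.0768] [0.7364, -0.2964, 0.0527]
catch_knob 0.5 31 [0.4822, 0.0974, 0.1169] [0.4815, 0.1009, 0.1221]
1.7
```

```bash
cat > go.py <<'E'
import sys;from plant import state
import numpy as np
from scipy.spatial.transform import Rotation as R
# usage: go.py x y z yaw_deg [tilt_deg about case y]   -> shift and turn fractions
s=state();q=s['tool_rot'];R0=R.from_quat([q[1],q[2],q[3],q[0]])
a=list(map(float,sys.argv[1:]));p=np.array(a[:3])
R1=R.from_euler('z',a[3],degrees=True)*R.from_euler('x',180,degrees=True)
if len(a)>4: R1=R.from_rotvec(np.deg2rad(a[4])*np.array([.043,.999,0]))*R1
d=R0.inv().apply(p-s['tool_pos'])/.5;w=(R0.inv()*R1).as_rotvec()/1.5
print('t',s['time'],'pos',s['tool_pos'].round(4),'w',s['gripper_width'],'F',np.round(s['contact_force'],1),'j',np.round(s['joint_pos'],2));print('shift',d.round(4),'turn',w.round(4))
E
python3 go.py .429 -.392 .09 24.7; python3 go.py .429 -.392 .002 24.7
```

```text
t 1.7 pos [ 0.2615 -0.5676  0.2313] w 0.9971951644397693 F [-0.3 -0.4  1.1] j [-1.26  0.05  1.61 -0.    1.48 -0.12]
shift [ 0.4512 -0.1789  0.2826] turn [0.     0.     0.0005]
t 1.7 pos [ 0.2615 -0.5676  0.2313] w 0.9971951644397693 F [-0.3 -0.4  1.1] j [-1.26  0.05  1.61 -0.    1.48 -0.12]
shift [ 0.4512 -0.1789  0.4586] turn [0.     0.     0.0005]
```

{"name": "jog_arm", "arguments": {"motion": "100 0.4512 -0.1789 0.2 0 0 0;100 0.4512 -0.1789 0.2 0 0 0;100 0.4512 -0.1789 0.2 0 0 0;100 0.4512 -0.1789 0.2 0 0 0;100 0.4512 -0.1789 0.2 0 0 0"}}

```text
time: 2.33
tool_pos: [0.4299, -0.3885, 0.129]
tool_rot: [-0.002, 0.976, 0.216, -0.001]
contact_force: [0.1, -1.3, -0.3]
gripper_width: 1.001
grasp_force: 0.0
```

```bash
python3 go.py .429 -.392 .002 24.7; python3 - <<'E'
from look import *
f=grab_frame('wrist');save(f,'w1');W=cloud(f)
for n,P in [('top',near(W,(.429,-.392),.04,.027,.037))]:
    print(n,len(P),np.median(P,0),(P.min(0)+P.max(0))/2,np.ptp(P,axis=0),circ(P))
E
```

```text
t 2.325 pos [ 0.4299 -0.3885  0.129 ] w 1.0013208075986475 F [ 0.1 -1.3 -0.3] j [-0.86  0.03  1.81  0.    1.3   0.27]
shift [-0.0044  0.0066  0.2539] turn [-0.0026  0.0005  0.0032]
top 1301 [ 0.4305185  -0.3915292   0.03083086] [ 0.4296244  -0.39205556  0.02992516] [0.04492288 0.04523554 0.00579199] (array([ 0.42986801, -0.39189992]), np.float64(0.017991462026673878))
```

View pics/w1.png

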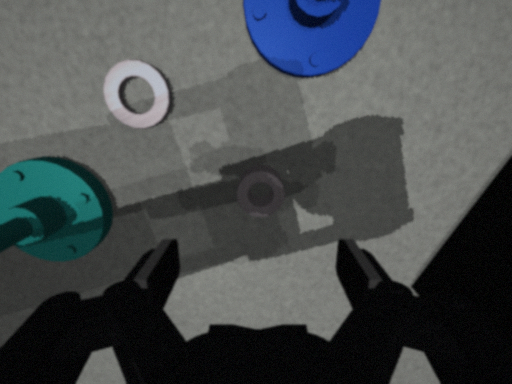

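The wrist view shows the spacer at pixel (261,192), and the depth fit puts it at (0.4297, -0.392). Descending.

{"name": "jog_arm", "arguments": {"motion": "100 0.001 0 0.10 0 0 0;100 0.001 0 0.19 0 0 0;100 0.001 0 0.24 0 0 0;100 0.001 0 0.2586 0 0 0;100 0.001 0 0.2586 0 0 0"}}

```text
time: 3.0
tool_pos: [0.4293, -0.3928, 0.0025]
tool_rot: [0.0, 0.977, 0.214, 0.0]
contact_force: [-0.7, -0.7, 0.4]
gripper_width: 0.997
grasp_force: 0.0
```

{"name": "jog_arm", "arguments": {"motion": "40 0 0 0 0 0 0;30 0 0 0 0 0 0;20 0 0 0 0 0 0;20 0 0 0 0 0 0;20 0 0 0 0 0 0"}}

```text
time: 3.62
tool_pos: [0.4304, -0.3928, 0.0037]
tool_rot: [0.001, 0.977, 0.214, 0.001]
contact_force: [-0.4, -0.5, 6.9]
gripper_width: 0.515
grasp_force: 61.9
```

```bash
python3 go.py .4297 -.392 .002 24.7
```

```text
t 3.625 pos [ 0.4304 -0.3928  0.0037] w 0.514645137130732 F [-0.4 -0.5  6.9] j [-0.87  0.2   1.86 -0.    1.08  0.27]
shift [-0.0006 -0.002   0.0034] turn [ 0.0018 -0.0004  0.0006]
```

{"name": "jog_arm", "arguments": {"motion": "20 0 0 -0.1 0 0 0;20 0 0 -0.2 0 0 0;20 0 0 -0.3 0 0 0;20 0 0 -0.3 0 0 0;20 0 0 -0.3 0 0 0"}}

```text
time: 4.25
tool_pos: [0.4289, -0.391, 0.1508]
tool_rot: [-0.001, 0.977, 0.214, -0.0]
contact_force: [0.6, 0.3, -2.1]
gripper_width: 0.51
grasp_force: 62.2
```

```bash
python3 go.py .6325 -.1155 .150 24.7; python3 - <<'E'
from look import *
f=grab_frame('wrist');W=cloud(f);save(f,'w2');s=state()
P=W[(W[...,2]>.145)&(W[...,2]<.2)&(np.hypot(W[...,0]-s['tool_pos'][0],W[...,1]-s['tool_pos'][1])<.05)]
print(len(P))
m=[d for d in cut_out('wrist','spacer_center')]
for d in m:
    P=W[d['pixels']];P=P[np.isfinite(P[:,0])];print(d['p'],len(P),np.median(P,0),P.min(0),P.max(0))
E
```

```text
t 4.25 pos [ 0.4289 -0.391   0.1508] w 0.5097234028525076 F [ 0.6  0.3 -2.1] j [-0.87  0.01  1.79  0.    1.34  0.27]
shift [ 0.6004 -0.33    0.0019] turn [-0.0013  0.0003  0.0005]
10755
0.62 7076 [ 0.43145005 -0.39116774  0.17728173] [ 0.33059756 -0.46285009 -0.00219359] [ 0.45175459 -0.36928454  0.17987322]
```

View pics/w2.png

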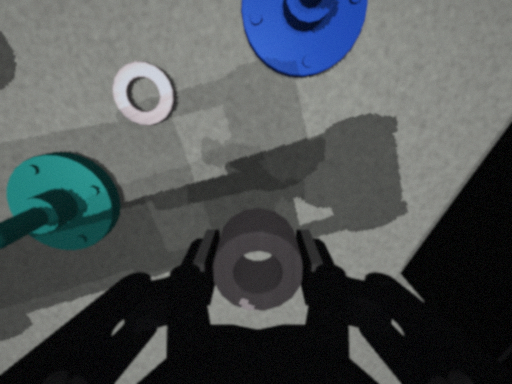

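The ring is held, centred near pixel (258,262). I fit its top annulus to get the offset from the TCP.

```bash
cat >> look.py <<'E'
def ring(f,z0,z1):
    W=cloud(f)
    s=state();t=s['tool_pos']
    m=((W[...,2]>z0)&(W[...,2]<z1)&(np.hypot(W[...,0]-t[0],W[...,1]-t[1])<.025)).astype(np.uint8)
    c,h=cv2.findContours(m,cv2.RETR_CCOMP,cv2.CHAIN_APPROX_NONE)
    for k,hh in zip(c,h[0]):
        if len(k)<40: continue
        P=W[k[:,0,1],k[:,0,0]];P=P[np.isfinite(P[:,0])&(abs(P[:,2]-(z0+z1)/2)<(z1-z0)/2)]
        print('outer' if hh[3]<0 else 'hole',len(P),circ(P)[0].round(4),circ(P)[1].round(4),'off',(circ(P)[0]-t[:2]).round(4),'z',np.median(P[:,2]))
E
python3 - <<'E'
from look import *
ring(grab_frame('wrist'),.172,.184); print(state()['tool_pos'])
E
```

```text
outer 350 [ 0.4284 -0.3913] 0.0229 off [-0.     -0.0008] z 0.1759790402110426
hole 138 [ 0.4283 -0.3916] 0.0121 off [-0.0001 -0.0011] z 0.17361441060169608
[ 0.42841746 -0.39050165  0.14922955]
```

{"name": "jog_arm", "arguments": {"motion": "20 0.12 -0.066 0 0 0 0;20 0.24 -0.132 0 0 0 0;20 0.36 -0.198 0 0 0 0;20 0.48 -0.264 0 0 0 0;20 0.55 -0.302 0 0 0 0"}}

```text
time: 5.03
tool_pos: [0.6154, -0.1385, 0.15]
tool_rot: [-0.001, 0.977, 0.214, -0.001]
contact_force: [0.4, -1.2, -1.1]
gripper_width: 0.512
grasp_force: 62.1
```

```bash
python3 go.py .6325 -.1155 .150 24.7;  python3 - <<'E'
from look import *
f=grab_frame('wrist');W=cloud(f);print(state()['tool_pos'])
P=near(W,(.6325,-.1155),.03,.09,.104);print(len(P))
if len(P):print((P.min(0)+P.max(0))/2,np.ptp(P,axis=0))
P=near(W,(.6325,-.1155),.07,.014,.026);print(len(P),P.min(0),P.max(0))
E
```

```text
t 5.025 pos [ 0.6154 -0.1385  0.15  ] w 0.5119001800039052 F [ 0.4 -1.2 -1.1] j [-0.34  0.13  1.67 -0.    1.35  0.8 ]
shift [ 0.0503 -0.0274 -0.0001] turn [-0.0012  0.0014  0.0005]
[ 0.61893083 -0.13192655  0.15018705]
544
[ 0.63428009 -0.11487981  0.09539851] [0.01995264 0.01965131 0.0106196 ]
7356 [ 0.58052505 -0.16963524  0.0160291 ] [ 0.68871521 -0.0604558   0.02595868]
```

{"name": "jog_arm", "arguments": {"motion": "20 0.042 -0.019 0 0 0 0;20 0.042 -0.019 0 0 0 0;20 0.042 -0.019 0 0 0 0;20 0.042 -0.019 0 0 0 0;20 0.042 -0.019 0 0 0 0"}}

```text
time: 5.7
tool_pos: [0.63, -0.124, 0.1521]
tool_rot: [0.0, 0.977, 0.214, 0.0]
contact_force: [1.4, -0.3, -1.5]
gripper_width: 0.515
grasp_force: 62.1
```

```bash
python3 go.py .634 -.1145 .150 24.7;  python3 - <<'E'
from look import *
for i in range(2):
    f=grab_frame('wrist');W=cloud(f);print(state()['tool_pos'])
    ring(f,.172,.184)
    P=near(W,(.634,-.115),.025,.086,.104);print('spindle',len(P), (P.min(0)+P.max(0))/2 if len(P) else '')
    P=near(W,(.634,-.115),.07,.012,.028);print(len(P),(P.min(0)+P.max(0))/2,np.ptp(P,axis=0))
    m=((W[...,2]>.014)&(W[...,2]<.026)&(np.hypot(W[...,0]-.634,W[...,1]+.115)<.07)).astype(np.uint8)
    e=cv2.morphologyEx(m,cv2.MORPH_GRADIENT,np.ones((3,3),np.uint8))
    Q=W[(m>0)&(e>0)];r=np.hypot(Q[:,0]-.634,Q[:,1]+.115);Q=Q[(r>.051)&(r<.059)];print('base',len(Q),circ(Q))
for c in ['scene']:
    f=grab_frame(c);W=cloud(f);P=near(W,(.634,-.115),.04,.12,.2);print(c,len(P),P.min(0),P.max(0))
E
```

```text
t 5.7 pos [ 0.63   -0.124   0.1521] w 0.5151105795808908 F [ 1.4 -0.3 -1.5] j [-0.31  0.15  1.64 -0.    1.35  0.83]
shift [ 0.0151 -0.0139  0.0042] turn [ 0.0001  0.     -0.0005]
[ 0.6301215  -0.12378746  0.15212692]
outer 337 [ 0.6299 -0.1247] 0.0229 off [-0.0002 -0.0009] z 0.17850983980741825
hole 120 [ 0.6301 -0.1249] 0.0121 off [-0.0001 -0.0011] z 0.17408939402278528
spindle 508 [ 0.63453757 -0.11481217  0.09339356]
6257 [ 0.63450429 -0.11486092  0.0199388 ] [0.10917924 0.10928292 0.01582248]
base 376 (array([ 0.63473995, -0.1147299 ]), np.float64(0.053632748785735505))
[ 0.63020854 -0.12366262  0.15217809]
outer 332 [ 0.63   -0.1245] 0.0228 off [-0.0002 -0.0009] z 0.17870040756635797
hole 118 [ 0.63   -0.1248] 0.0121 off [-0.0002 -0.0011] z 0.17445583483225868
spindle 510 [ 0.63463231 -0.11481511  0.09338749]
6249 [ 0.6344656  -0.11506272  0.02006129] [0.10937874 0.10892297 0.01555537]
base 374 (array([ 0.63474682, -0.11476443]), np.float64(0.05358749460452124))
scene 106 [ 0.60908106 -0.15435599  0.14953643] [ 0.65317631 -0.09937219  0.19493397]
```

{"name": "jog_arm", "arguments": {"motion": "20 0.0164 -0.014 0 0 0 0;20 0.0164 -0.014 0.02 0 0 0;20 0.0164 -0.014 0.06 0 0 0;20 0.0164 -0.014 0.06 0 0 0;20 0.0164 -0.014 0.06 0 0 0"}}

```text
time: 6.48
tool_pos: [0.6346, -0.1133, 0.1213]
tool_rot: [-0.0, 0.977, 0.214, -0.001]
contact_force: [-0.2, -1.3, -1.6]
gripper_width: 0.508
grasp_force: 62.1
```

```bash
 python3 - <<'E'
from look import *
for i in range(2):
    f=grab_frame('wrist');W=cloud(f);print(state()['tool_pos'])
    ring(f,.143,.154)
    P=near(W,(.634,-.115),.025,.086,.104);print('spindle',len(P), (P.min(0)+P.max(0))/2 if len(P) else '',np.ptp(P,axis=0))
    P=near(W,(.634,-.115),.07,.012,.028);print(len(P),(P.min(0)+P.max(0))/2,np.ptp(P,axis=0))
E
```

```text
[ 0.63501926 -0.11347249  0.12202976]
outer 333 [ 0.6346 -0.1142] 0.0229 off [-0.0004 -0.0007] z 0.14786688063487757
hole 132 [ 0.6344 -0.1144] 0.0122 off [-0.0006 -0.0009] z 0.14437086445092545Traceback (most recent call last):
  File "<stdin>", line 5, in <module>
    return _methods._ptp(a, axis=axis, out=out, **kwargs)
           ~~~~~~~~~~~~~^^^^^^^^^^^^^^^^^^^^^^^^^^^^^^^^^
    umr_maximum(a, axis, None, out, keepdims),
    ~~~~~~~~~~~^^^^^^^^^^^^^^^^^^^^^^^^^^^^^^
ValueError: zero-size array to reduction operation maximum which has no identity
```

{"name": "jog_arm", "arguments": {"motion": "20 0 0.001 0.015 0 0 0;20 0 0.001 0.03 0 0 0;20 0 0.001 0.045 0 0 0;20 0 0.001 0.06 0 0 0;20 0 0.001 0.07 0 0 0"}}

```text
time: 7.15
tool_pos: [0.6348, -0.1136, 0.0861]
tool_rot: [-0.0, 0.977, 0.214, -0.0]
contact_force: [-0.8, 0.8, -1.1]
gripper_width: 0.513
grasp_force: 62.1
```

{"name": "jog_arm", "arguments": {"motion": "20 0 0 0.02 0 0 0;20 0 0 0.04 0 0 0;20 0 0 0.05 0 0 0;20 0 0 0.056 0 0 0;20 0 0 0.06 0 0 0"}}

```text
time: 7.78
tool_pos: [0.6353, -0.1138, 0.057]
tool_rot: [0.0, 0.977, 0.214, 0.0]
contact_force: [-0.5, -0.5, -2.5]
gripper_width: 0.514
grasp_force: 62.1
```

{"name": "jog_arm", "arguments": {"motion": "20 0 0 0.002 0 0 0;20 0 0 0.004 0 0 0;20 0 0 0.006 0 0 0;20 0 0 0.007 0 0 0;20 0 0 0.007 0 0 0"}}

```text
time: 8.4
tool_pos: [0.6352, -0.1138, 0.0538]
tool_rot: [0.0, 0.977, 0.214, 0.0]
contact_force: [-1.0, 0.4, -0.9]
gripper_width: 0.514
grasp_force: 62.3
```

{"name": "jog_arm", "arguments": {"motion": "20 0 0 0.002 0 0 0;20 0 0 0.004 0 0 0;20 0 0 0.005 0 0 0;20 0 0 0.005 0 0 0;20 0 0 0.005 0 0 0"}}

```text
time: 9.02
tool_pos: [0.6357, -0.1139, 0.0537]
tool_rot: [0.0, 0.977, 0.214, 0.0]
contact_force: [-6.1, 2.2, 11.6]
gripper_width: 0.511
grasp_force: 63.5
```

{"name": "jog_arm", "arguments": {"motion": "60 0 0 -0.003 0 0 0;80 0 0 -0.003 0 0 0;90 0 0 -0.003 0 0 0;90 0 0 -0.003 0 0 0;90 0 0 -0.003 0 0 0"}}

```text
time: 9.65
tool_pos: [0.635, -0.1138, 0.0523]
tool_rot: [-0.0, 0.977, 0.214, -0.0]
contact_force: [0.2, 0.3, 0.5]
gripper_width: 0.901
grasp_force: 0.0
```

{"name": "jog_arm", "arguments": {"motion": "90 0 0 -0.06 0 0 0;90 0 0 -0.12 0 0 0;90 0 0 -0.22 0 0 0;90 0 0 -0.32 0 0 0;90 0 0 -0.32 0 0 0"}}

```text
time: 10.28
tool_pos: [0.6381, -0.1146, 0.2193]
tool_rot: [0.003, 0.977, 0.214, 0.005]
contact_force: [0.3, 0.3, 0.2]
gripper_width: 0.898
grasp_force: 0.0
```

```bash
 python3 go.py .548 .172 .20 87.5; python3 - <<'E'
from look import *
f=grab_frame('wrist');W=cloud(f);save(f,'w3')
P=near(W,(.6345,-.115),.03,.06,.11);r=np.hypot(P[:,0]-.6345,P[:,1]+.115)
print('ring top',len(P),np.median(P[(r>.014)&(r<.02)],0));
P=near(W,(.6345,-.115),.07,.012,.028);print('base z',np.median(P,0))
E
```

```text
t 10.275 pos [ 0.6381 -0.1146  0.2193] w 0.8982068714154979 F [0.3 0.3 0.2] j [-0.29  0.11  1.58  0.    1.45  0.85]
shift [ 0.0759 -0.5963  0.0349] turn [ 0.0075 -0.0023 -0.7302]
ring top 1414 [ 0.63562302 -0.11454277  0.080961  ]
base z [ 0.64774291 -0.10624287  0.01900098]
```

View pics/w3.png

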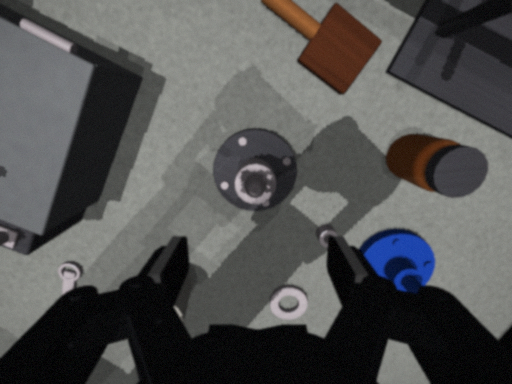

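The spacer is seated: its top is at z 0.081, and it sits around the spindle at pixel (255,183). Next, over to the handle.

{"name": "jog_arm", "arguments": {"motion": "70 0.015 -0.1 0 0 0 -0.12;70 0.03 -0.2 0 0 0 -0.24;70 0.045 -0.32 0 0 0 -0.36;70 0.06 -0.44 0 0 0 -0.48;70 0.0759 -0.55 0 0 0 -0.6"}}

```text
time: 10.95
tool_pos: [0.5525, 0.1535, 0.2101]
tool_rot: [-0.001, 0.784, 0.62, -0.001]
contact_force: [-0.7, 0.9, -0.8]
gripper_width: 0.699
grasp_force: 0.0
```

```bash
 python3 go.py .548 .172 .22 87.5
```

```text
t 10.95 pos [0.5525 0.1535 0.2101] w 0.6989386723518057 F [-0.7  0.9 -0.8] j [ 0.14 -0.05  1.75  0.    1.44  0.37]
shift [ 0.0339 -0.0174 -0.0198] turn [-0.0023  0.0006 -0.1262]
```

{"name": "jog_arm", "arguments": {"motion": "70 0.034 -0.0174 0 0 0 -0.126;70 0.034 -0.0174 0 0 0 -0.126;70 0.034 -0.0174 0 0 0 -0.126;70 0.034 -0.0174 0 0 0 -0.126;70 0.034 -0.0174 0 0 0 -0.126"}}

```text
time: 11.58
tool_pos: [0.5504, 0.1695, 0.2124]
tool_rot: [-0.0, 0.725, 0.688, -0.0]
contact_force: [-0.9, 0.3, -0.5]
gripper_width: 0.703
grasp_force: 0.0
```

```bash
python3 - <<'E'
from look import *
f=grab_frame('wrist');W=cloud(f);save(f,'w4')
H=near(W,(.548,.172),.07,.147,.158);d=np.linalg.svd(H[:,:2]-H[:,:2].mean(0),full_matrices=False)[2][0]
print('handle',len(H),(H.min(0)+H.max(0))/2,np.median(H,0),np.ptp(H,axis=0),'yaw',np.arctan2(-d[0]*np.sign(d[1]),abs(d[1])))
P=near(W,(.478,.098),.02,.125,.15);print('knob',len(P),(P.min(0)+P.max(0))/2 if len(P) else '')
E
python3 go.py .548 .172 .127 87.5
```

```text
handle 1762 [0.5501865  0.17446549 0.14972947] [0.55041955 0.18091989 0.15013521] [0.01475435 0.11027275 0.0054574 ] yaw -0.03902136097893613
knob 0 
t 11.625 pos [0.5503 0.1697 0.2125] w 0.7018753053537397 F [-0.1 -0.5  0.5] j [ 0.17 -0.05  1.75 -0.    1.44  0.22]
shift [ 0.0043 -0.0049  0.171 ] turn [-0.      0.     -0.0055]
```

View pics/w4.png

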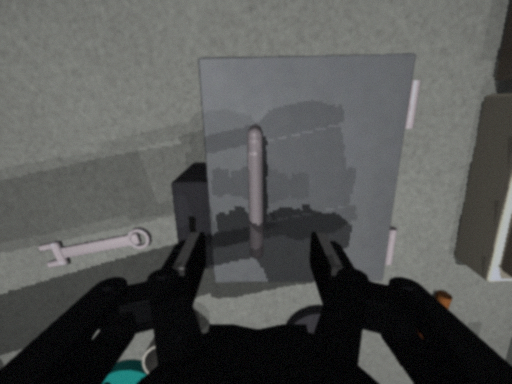

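The handle runs from pixel (255,130) to (255,250), centred between the fingers. Descend and grip.

{"name": "jog_arm", "arguments": {"motion": "60 0.006 -0.002 0.05 0 0 -0.005;60 0.006 -0.002 0.1 0 0 -0.005;60 0.006 -0.002 0.15 0 0 -0.005;60 0.006 -0.002 0.169 0 0 -0.005;60 0.006 -0.002 0.169 0 0 -0.005"}}

```text
time: 12.25
tool_pos: [0.549, 0.1733, 0.1276]
tool_rot: [-0.0, 0.722, 0.692, -0.0]
contact_force: [-0.6, 0.3, 0.2]
gripper_width: 0.599
grasp_force: 0.0
```

{"name": "jog_arm", "arguments": {"motion": "20 0 0 0 0 0 0;0 0 0 0 0 0 0;0 0 0 0 0 0 0;0 0 0 0 0 0 0;0 0 0 0 0 0 0"}}

```text
time: 12.88
tool_pos: [0.5489, 0.1737, 0.1295]
tool_rot: [-0.0, 0.722, 0.692, -0.0]
contact_force: [-4.8, -1.2, 5.3]
gripper_width: 0.118
grasp_force: 58.6
```

```bash
python3 go.py .548 .172 .138 87.5
```

```text
t 12.875 pos [0.5489 0.1737 0.1295] w 0.11751243316097477 F [-4.8 -1.2  5.3] j [0.18 0.02 1.82 0.   1.3  0.22]
shift [-0.0034 -0.0017 -0.0171] turn [-0.0006 -0.      0.001 ]
```

{"name": "jog_arm", "arguments": {"motion": "0 0 0 -0.004 0 0 0;0 0 0 -0.008 0 0 0;0 0 0 -0.012 0 0 0;0 0 0 -0.016 0 0 0;0 0 0 -0.018 0 0 0"}}

```text
time: 13.5
tool_pos: [0.5514, 0.1736, 0.1367]
tool_rot: [0.002, 0.722, 0.692, 0.002]
contact_force: [11.5, 1.3, -11.2]
gripper_width: 0.116
grasp_force: 58.2
```

```bash
python3 go.py .548 .172 .138 87.5
```

```text
t 13.5 pos [0.5514 0.1736 0.1367] w 0.11630029579558007 F [ 11.5   1.3 -11.2] j [ 0.18  0.01  1.81 -0.    1.31  0.22]
shift [-0.0034 -0.0066 -0.0026] turn [ 0.0039 -0.0007  0.0006]
```

{"name": "jog_arm", "arguments": {"motion": "0 0 0 -0.003 0 0 0;0 0 0 -0.006 0 0 0;0 0 0 -0.009 0 0 0;0 0 0 -0.012 0 0 0;0 0 0 -0.012 0 0 0"}}

```text
time: 14.12
tool_pos: [0.5543, 0.1734, 0.1438]
tool_rot: [0.004, 0.722, 0.692, 0.005]
contact_force: [19.1, 1.9, -11.8]
gripper_width: 0.116
grasp_force: 58.3
```

```bash
python3 go.py .548 .172 .138 87.5;python3 - <<'E'
from look import *
for c in ['top','scene']:
    f=grab_frame(c);W=cloud(f)
    for x in (-.08,-.06,.0,.06):
        p=np.array([.593,.171])+x*np.array([.999,-.043])+.085*np.array([.043,.999]);P=near(W,p,.015,.09,.2);print(c,x,len(P),np.median(P[:,2]) if len(P) else '')
E
```

```text
t 14.125 pos [0.5543 0.1734 0.1438] w 0.11601640844921414 F [ 19.1   1.9 -11.8] j [ 0.18  0.01  1.81 -0.    1.31  0.22]
shift [-0.0035 -0.0126  0.0115] turn [ 0.0091 -0.0012  0.0003]
top -0.08 27 0.1218729067561124
top -0.06 17 0.12023422253135929
top 0.0 0 
top 0.06 0 
scene -0.08 0 
scene -0.06 1 0.11985659019161687
scene 0.0 42 0.11614329450717453
scene 0.06 49 0.11045905613607188
```

The lid is at about 0.094 rad, well past the 0.035 rad rattle, so it is free and the slide must stay untouched. I continue raising it along the arc.

```bash
cat > arc.py <<'E'
import sys,numpy as np
from scipy.spatial.transform import Rotation as R
ax=np.array([.0424,.9991,0]);ex=np.array([.9991,-.0424,0]);ez=np.array([0,0,1.])
Rd=R.from_euler('z',87.57,degrees=True)*R.from_euler('x',180,degrees=True)
def pose(th,ph):
    th,ph=np.deg2rad([th,ph])
    b=np.array([.549,.1733,.146])+(.135-.135*np.cos(th)+.046*np.sin(th))*ex+(.135*np.sin(th)+.046*np.cos(th)-.046)*ez
    return b-.0165*(np.sin(ph)*ex+np.cos(ph)*ez), R.from_rotvec(ph*ax)*Rd
def rows(p0,R0,L):
    for th,ph in L:
        p,r=pose(th,ph);print(th,ph,(R0.inv().apply(p-p0)/.5).round(4),((R0.inv()*r).as_rotvec()/1.5).round(4),p.round(4))
E
python3 -c "
from arc import *
rows(np.array([.549,.1733,.143]),Rd,[(t,t) for t in (8,12,16,20,24)])
print();rows(*pose(24,24),[(t,t) for t in (28,32,36,40,45)])"
```

```text
8 8 [-0.      0.0108 -0.01  ] [0.0931 0.     0.    ] [0.5544 0.1731 0.148 ]
12 12 [-0.      0.0182 -0.0278] [0.1396 0.     0.    ] [0.5581 0.1729 0.1569]
16 16 [-0.      0.0267 -0.0451] [0.1862 0.     0.    ] [0.5623 0.1727 0.1656]
20 20 [-0.      0.0365 -0.0618] [0.2327 0.     0.    ] [0.5672 0.1725 0.1739]
24 24 [-0.      0.0473 -0.0777] [0.2793 0.     0.    ] [0.5726 0.1723 0.1819]

28 28 [-0.      0.0048 -0.0187] [ 0.0465  0.     -0.    ] [0.5786 0.172  0.1894]
32 32 [-0.      0.0108 -0.037 ] [ 0.0931  0.     -0.    ] [0.5851 0.1718 0.1966]
36 36 [-0.      0.0182 -0.0548] [0.1396 0.     0.    ] [0.5921 0.1715 0.2032]
40 40 [-0.      0.0267 -0.0721] [0.1862 0.     0.    ] [0.5995 0.1712 0.2094]
45 45 [-0.      0.0391 -0.0928] [0.2443 0.     0.    ] [0.6093 0.1707 0.2163]
```

{"name": "jog_arm", "arguments": {"motion": "0 0 0.0108 -0.01 0.093 0 0;0 0 0.0182 -0.0278 0.14 0 0;0 0 0.0267 -0.0451 0.186 0 0;0 0 0.0365 -0.0618 0.233 0 0;0 0 0.0473 -0.0777 0.279 0 0"}}

```text
time: 14.85
tool_pos: [0.5727, 0.1728, 0.1822]
tool_rot: [-0.151, 0.706, 0.677, -0.145]
contact_force: [-2.0, 1.9, -2.5]
gripper_width: 0.117
grasp_force: 62.0
```

```bash
python3 go.py .5726 .1723 .1819 87.57 24
```

```text
t 14.85 pos [0.5727 0.1728 0.1822] w 0.11724168750582797 F [-2.   1.9 -2.5] j [0.13 0.29 1.47 0.07 1.8  0.18]
shift [-0.001   0.0001  0.0007] turn [-0.002  -0.0001  0.0003]
```

Tracking matches the plan with low forces. On to 45°.

{"name": "jog_arm", "arguments": {"motion": "0 0 0.0048 -0.0187 0.047 0 0;0 0 0.0108 -0.037 0.093 0 0;0 0 0.0182 -0.0548 0.14 0 0;0 0 0.0267 -0.0721 0.186 0 0;0 0 0.0391 -0.0928 0.244 0 0"}}

```text
time: 15.48
tool_pos: [0.6098, 0.1714, 0.2168]
tool_rot: [-0.277, 0.667, 0.639, -0.265]
contact_force: [-1.5, 3.0, -2.2]
gripper_width: 0.115
grasp_force: 62.0
```

{"name": "jog_arm", "arguments": {"motion": "0 0 0 0 0 0 0;0 0 0 0 0 0 0;0 0 0 0 0 0 0;0 0 0 0 0 0 0;0 0 0 0 0 0 0"}}

```text
time: 16.1
tool_pos: [0.6094, 0.1715, 0.2165]
tool_rot: [-0.276, 0.667, 0.64, -0.264]
contact_force: [-2.9, 4.5, 0.5]
gripper_width: 0.116
grasp_force: 62.2
```

```bash
python3 go.py .6093 .1707 .2163 87.57 45; python3 - <<'E'
from look import *
f=grab_frame('scene');save(f,'s5');W=cloud(f)
P=near(W,(.593,.171),.16,.09,.30)
H=np.array([.684,.168]);ex=np.array([.999,-.043]);ey=np.array([.043,.999])
a=(P[:,:2]-H)@ex;b=(P[:,:2]-H)@ey;m=(abs(b)>.07)&(abs(b)<.11)&(a<-.03)&(a>-.14)
Q=np.c_[-a[m],P[m,2]-.1]
ang=np.degrees(np.arctan2(Q[:,1],Q[:,0]));print(len(Q),np.percentile(ang,[10,50,90]))
E
```

```text
t 16.1 pos [0.6094 0.1715 0.2165] w 0.11584567979451516 F [-2.9  4.5  0.5] j [0.11 0.57 1.15 0.13 2.2  0.19]
shift [-0.0015  0.0002  0.0003] turn [ 0.001  -0.0001  0.0005]
632 [ 0.36792844 47.55649996 50.72305242]
```

View pics/s5.png

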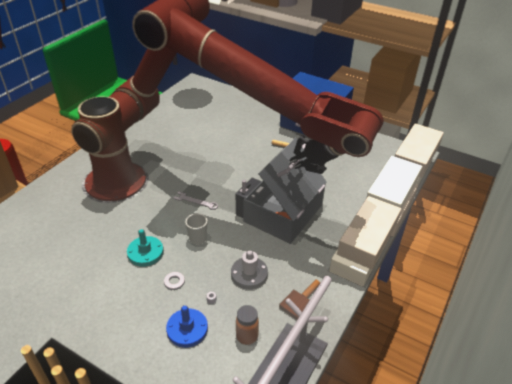

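The picture shows the lid about 45° open and held by the gripper (near 310,155). The spacer is on the grey arbor (250,262), and everything else is where it was. Handing in.

```bash
python3 -c "
from plant import *;print(job_done())"
```

```text
the job is handed in; nothing more can be done
None
```

The spacer sleeve is seated on the grey arbor's shoulder. The test lift showed the lid was not caught, so I left the thumb slide alone, and the gripper is now holding the lid open at about 45°; the job is handed in.

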